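# Run the tape out to the hinge cup

## Task

Take the steel grip on the end of the spring tape measure that is clamped to the white panel, pull the blade straight out until the grip's pointer is level with the middle of the round hinge cup (not the square or the oblong plate), without running well past it, and hold it still there for at least a full second so that the length can be read. Then guide the blade back in until it is fully home, never letting it snap back, and let go.

Things in the scene. Friction and masses are not known exactly. Their poses are not given: they have to be found in the camera images.
- pull_grip (a point): Upright steel grip on the blade's free end, 18 mm along the blade, 24 mm across, 46 mm tall, plus a cap 22 x 28 x 4 mm. Point: on its centre line, 22 mm below the cap's top, 35 mm above the panel's face, 54 mm above the bench. x: level, the way the blade pulls out; z up. A thin pointer at its mid-length sticks out 34 mm to -y, 7 to 10 mm above the panel, towards the row of fittings.
- blade (a joint): How far the blade is out, in m: 0 fully home (as it starts), 0.27 end of travel; the grip moves straight along its x by this much. A spring always pulls it home, with about 2.6 N at 0, plus 16 N per metre (6.5 N at 0.24); let go far out, it flies back.
- tape: The tape measure's grey case, 78 mm long, 44 mm wide, 68 mm tall, fixed to the 19 mm thick flat white panel. Origin: centre of its underside, on the panel's face; x is the pull direction. With the blade home the grip's point is 100 mm ahead of it in x, 61 mm clear of the case. Nothing else within 80 mm either side of the grip's path is over 35 mm tall.
- hinge_cup: Round steel hinge cup fixed in the panel: disc 40 mm across, 2.5 mm high, dark inside; origin at its centre on the panel's face, 62 mm to the -y side of the blade's line; x parallel to the pull. In one row with a square (36 mm) and an oblong (20 x 44 mm) steel plate, in any order. The pull it takes is its distance along x from the grip when home, 75 to 255 mm.

How it is judged:
By the outcome, as a careful person would: the job done as asked, in the order asked, and still so for the second after the job is handed in, with the robot touching nothing.
It also fails if it takes over 42 s, if anything falls off the work surface, if the arm or the gripper's body presses on something with over 40 N, if the wrist force passes 120 N, or if a joint passes its speed limit or range.

## Robot

A 6-joint arm with a two-finger parallel gripper is mounted at the origin on the work surface. World frame = base frame: x ahead of the robot, y to its left, z up, the work surface at z = 0. Lengths are in m, angles in rad, forces in N, time in s.
With the tool pointing down it reaches from about 0.325 to 0.9 m from the base axis. Payload 6.1 kg.
Tool frame: the origin (TCP) lies midway between the tips of the shut fingers; the grasp point (between the pads) lies 19 mm behind it (manip.grip_depth is the z of the grasp point in the tool frame, in m); z points along the fingers, y is the line along which they close (so a half turn about z gives the same grasp; the last joint's range is limited). The gripper opens to 87 mm and grips with 3 to 60 N. Pads are 19 mm wide; open, the fingers measure 117 mm over their backs; the gripper's body (75 mm by 190 mm) begins 51 mm behind the grasp point.
Start: joints at [-1.277, 0.22, 1.526, -0, 1.395, -0.126], TCP at [0.255, -0.571, 0.223] pointing down, gripper open.
Joint ranges: [-2.98, 2.98], [-0.91, 2.08], [0.09, 2.57], [-1.24, 4.39], [0.2, 2.65], [-2.68, 2.68]. Speed limits (rad/s): [2.57, 2.57, 3.01, 3.14, 3.14, 3.14].

## Interface

Orientations are given as a unit quaternion [w, x, y, z].
In Python, from rig import manip gives the robot as it stands.
- The arm moves only by the shell command python3 -m handwheel 'ROWS' [FORCE]. ROWS is JSON, a list that holds one entry, the list of rows, each a list of 5 numbers: the shift along the tool's x, y, z as a fraction of full scale, then the turn about the tool's z as a fraction of full scale, then the gripper command: -1 is shut, 1 is fully open, values between are in proportion. In form: [[[dx, dy, dz, twist, hand], ...]]. A call has 1 to 12 rows; each row is the pose to reach, as a shift and turn from the pose commanded when the call began, along the tool's axes at that moment; what a row does not reach only later rows make up. Full scale, the value 1, is 250 mm for a shift and 0.5 rad for a turn. A row lasts 1/10 s, in which the tool goes at most 50 mm and 8.59 degrees, less where a joint would pass 70% of its speed; a pose out of reach is approached as far as the arm can. A call with a number of a shift or a turn outside -1 to 1 is refused whole. A call with a gripper value outside its range is refused whole. The fingers move at their own pace and stop on an object; FORCE is the grip in N (left out, the last holds). Time passes only in rows, so rows that repeat a pose let the fingers close. It gives the time, the measured TCP pose, the force, the opening and the grip force at its end, in the units of the state.
- manip.observe(): the state, without advancing time (a new reading comes with each control period).
- manip.read_camera(name): name is "scene" or "side" or "wrist"; returns (picture, depth): 400x640x3 uint8, red, green, blue; 400x640 float32, m along the optical axis (not along the pixel's ray), 0 where there is no reading.
- manip.camera_model(name): a dict with "mtx" (3x3 intrinsics, pixels), "cam_to_world" (4x4, takes a point from camera to world coordinates); the wrist camera has in their place "tool_from_camera" (4x4, takes a point from camera to tool coordinates, whose origin is the TCP and whose axes are the flange's). Camera axes: x right, y up, looking along -z (the intrinsics and any distortion apply to the point x, -y, -z); pixel columns grow to the right and rows downward; lengths in m; the calibration is good to about 2 mm. A picture is of the moment at which its call begins: read the wrist's pose just before it. camera_model takes no time and is no camera call.
- manip.hand_in(): hands the job in; it is judged then, once.
Trained networks look in the newest picture that a camera, given by its name, has taken for a name from the list of things; names that differ only in an ending like _2 or _b are one class to them, and where a whole thing is asked for, a point or a joint stands for the part that bears it (a point fixed in the world has none). Each returns a list of dicts, best first, with "confidence" (0 to 1); they miss things now and then, are a little off and sometimes report something else, mostly with a low value. They report only what shows in the picture. A call takes as long as a camera call.
- manip.boxes_of(camera, query): "bbox" ([left, top, right, bottom] in pixels, round what is visible of it).
- manip.trace(camera, query): "mask" (400x640 bool, what is visible of it) and "bbox" ([left, top, right, bottom] in pixels, round what is visible of it).
The state is a dict: "t": time; "q": joint angles; "qd": joint speeds; "tau": joint torques, N m; "eef_pos": TCP position; "orientation": TCP orientation; "force": force on the tool from outside, world axes, zero at the start; "ft_torque": the same for the moment, N m; "grip_width": finger opening in m; "grip_force": force on a finger pad.
Only numpy, scipy, OpenCV 4.12 (cv2) and the standard library are available. Lean on these libraries where they do the work, as an engineer would, in place of code of your own. Each camera call takes 0.05 s, during which the arm holds its last target. There are 200 camera calls.

## Working session

There is one attempt and no reset: what is moved stays moved. The work goes in short steps, Python scripts to look and compute and a shell command to move; the robot and the scene stay as the last step left them, time stands still between calls to the robot, and variables do not carry over. Pictures are saved under pics/ and viewed, at most 10 in all, crops included, and the job is handed in when it is done.

```bash
mkdir -p pics; cat > h.py <<'E'
import numpy as np, cv2
from rig import manip
from scipy.spatial.transform import Rotation as R
def look(cam):
    s=manip.observe(); im,d=manip.read_camera(cam); m=manip.camera_model(cam)
    if cam=="wrist":
        T=np.eye(4); w,x,y,z=s["orientation"]; T[:3,:3]=R.from_quat([x,y,z,w]).as_matrix(); T[:3,3]=s["eef_pos"]
        C=T@np.array(m["tool_from_camera"])
    else: C=np.array(m["cam_to_world"])
    K=np.array(m["mtx"]); v,u=np.mgrid[:400,:640]
    p=np.stack([(u-K[0,2])/K[0,0]*d,-(v-K[1,2])/K[1,1]*d,-d],-1)
    P=p@C[:3,:3].T+C[:3,3]; P[d==0]=np.nan
    return im,d,P,C,K,m
E
python3 - <<'E'
from h import *
print(manip.grip_depth, manip.observe())
ims=[]
for c in ["scene","side","wrist"]:
    im,d,P,C,K,m=look(c); print(c,[k for k in m]); 
    im=im[:,:,::-1].copy()
    for q in ["pull_grip","tape","hinge_cup"]:
        for r in manip.trace(c,q)[:2]:
            M=r["mask"]; pts=P[M]; print(q,round(r["confidence"],2),np.round(r["bbox"]),np.round(np.nanmedian(pts,0),4),np.round(np.nanmax(pts[:,2]),3))
            b=[int(x) for x in r["bbox"]]; cv2.rectangle(im,b[:2],b[2:],(0,0,255),1)
    cv2.imwrite(f"pics/{c}0.png",im)
E
```

```text
-0.0187 {'t': 0.0, 'q': array([-1.27706769e+00,  2.21242541e-01,  1.52760400e+00, -9.59908363e-06,
        1.39470171e+00, -1.26080415e-01]), 'qd': array([ 0.00102606,  0.00044237, -0.00097659,  0.0011004 ,  0.00039036,
        0.00047892]), 'tau': array([-3.85310277e-04, -4.94620228e+01, -3.87372351e+01,  6.99735316e-02,
        5.72666642e-02, -1.37182096e-04]), 'eef_pos': array([ 0.25456495, -0.57012856,  0.22143086]), 'orientation': array([-9.73969625e-04,  9.78050169e-01,  2.08367250e-01, -8.65750367e-05]), 'force': array([0.06424013, 0.5479624 , 0.20637126]), 'ft_torque': array([ 0.04056079,  0.04707122, -0.00760132]), 'grip_force': 0.0, 'grip_width': 0.08722179483878846}
scene ['mtx', 'cam_to_world']
pull_grip 0.91 [281. 183. 321. 222.] [ 0.5788 -0.1146  0.033 ] 0.079
tape 0.96 [236. 146. 318. 225.] [ 0.5803 -0.1889  0.0499] 0.089
hinge_cup 0.78 [309. 248. 335. 270.] [ 0.6498 -0.0291  0.021 ] 0.025
side ['mtx', 'cam_to_world']
pull_grip 0.66 [323. 180. 372. 218.] [ 0.5707 -0.1117  0.0422] 0.077
tape 0.91 [321. 151. 423. 216.] [ 0.5553 -0.1838  0.0483] 0.088
hinge_cup 0.58 [260. 206. 284. 220.] [ 0.6465 -0.0275  0.0214] 0.024
wrist ['mtx', 'tool_from_camera']
```

View pics/scene0.png

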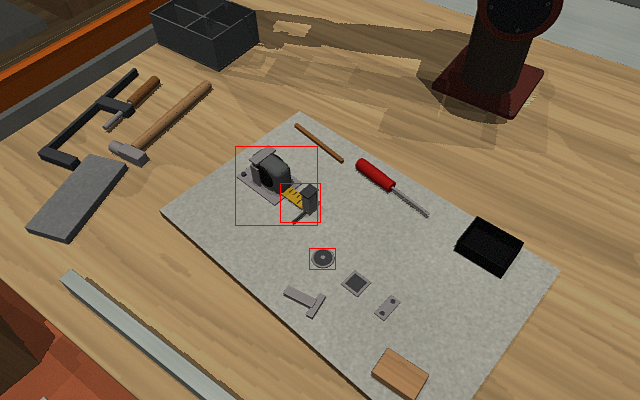

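View pics/side0.png

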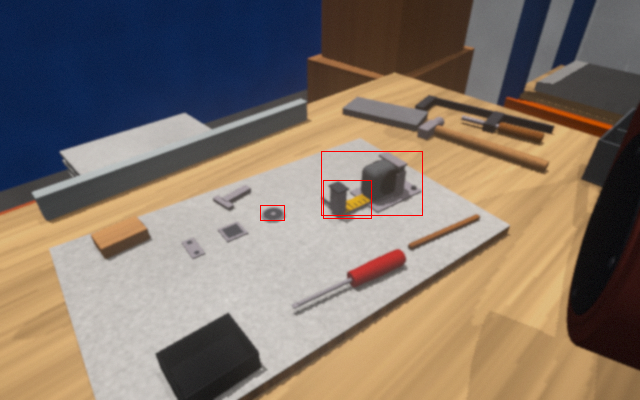

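The scene picture shows the tape at (270,170), its grip at (308,195), the round cup at (322,258), the square at (356,283) and the oblong at (387,307). The side picture agrees: cup (272,213), grip (338,195). Next I'll work out the pull direction and move over the grip.

```bash
python3 - <<'E'
from h import *
im,d,P,C,K,m=look("scene")
f=lambda u,v:np.nanmedian(P[v-2:v+3,u-2:u+3].reshape(-1,3),0)
c,s,o=f(322,258),f(356,283),f(387,307); print(c,s,o)
print("row dir",np.degrees(np.arctan2(*(o-c)[1::-1])))
# cap top points
M=manip.trace("scene","pull_grip")[0]["mask"]; p=P[M]; cap=p[p[:,2]>.07]; print(len(cap),np.nanmedian(cap,0),cap.min(0),cap.max(0))
S=manip.observe(); print(S["eef_pos"])
w,x,y,z=S["orientation"]; print(R.from_quat([x,y,z,w]).as_matrix().round(3))
mw=manip.camera_model("wrist"); print(np.round(mw["tool_from_camera"],3),mw["mtx"])
E
```

```text
[ 0.65136225 -0.02789433  0.02166012] [0.65893009 0.04635146 0.02137955] [0.66729603 0.11111911 0.02136905]
row dir 83.46126931548024
162 [ 0.57774811 -0.1087856   0.07546122] [ 0.56103468 -0.1219449   0.07119986] [ 0.59223567 -0.09749509  0.07817559]
[ 0.25472072 -0.57074873  0.22259764]
[[ 0.913  0.408  0.   ]
 [ 0.408 -0.913 -0.   ]
 [ 0.     0.    -1.   ]]
[[ 0.001  0.958  0.288  0.079]
 [ 1.    -0.001  0.     0.001]
 [ 0.     0.288 -0.958 -0.164]
 [ 0.     0.     0.     1.   ]] [[291.10179094   0.         320.03895464]
 [  0.         291.10179094 197.72868779]
 [  0.           0.           1.        ]]
```

```bash
cat > rel.py <<'E'
import sys
from h import *
# usage: rel.py x y z [yawdeg]: shift needed in tool fractions
def rel(t,yaw=None):
    S=manip.observe(); w,x,y,z=S["orientation"]; M=R.from_quat([x,y,z,w]).as_matrix()
    a=np.degrees(np.arctan2(M[1,0],M[0,0]))
    print("t",round(S["t"],2),"pos",np.round(S["eef_pos"],4),"toolx yaw",round(a,2),"zaxis",M[:,2].round(3),"F",np.round(S["force"],1),"w",round(S["grip_width"],4),"gf",round(S["grip_force"],1))
    print("frac",np.round(M.T@(np.array(t)-S["eef_pos"])/.25,3), "twist", None if yaw is None else round(-np.radians(yaw-a)/.5,3))
if __name__=="__main__":
    a=[float(v) for v in sys.argv[1:]]; rel(a[:3],a[3] if len(a)>3 else None)
E
python3 -m handwheel '[[[0.97,-0.58,0,-1,1],[0.97,-0.58,0,-1,1],[0.97,-0.58,0,-1,1],[0.97,-0.58,0,-1,1],[0.97,-0.58,0,-1,1],[0.97,-0.58,0,-1,1],[0.97,-0.58,0,-1,1],[0.97,-0.58,0,-1,1]]]' 30
python3 rel.py 0.578 -0.109 0.2 83.5
```

```text
t: 1.5
eef_pos: [0.4175, -0.3391, 0.2228]
orientation: [0.0, 0.896, 0.445, -0.0]
force: [0.3, 0.5, -0.1]
grip_width: 0.0874
grip_force: 0.0
t 1.5 pos [ 0.4175 -0.3391  0.2228] toolx yaw 52.82 zaxis [ 0.    -0.001 -1.   ] F [ 0.3  0.5 -0.1] w 0.0874 gf 0.0
frac [ 1.121 -0.045  0.09 ] twist -1.071
```

```bash
python3 -m handwheel '[[[1,-0.045,0.05,-1,1],[1,-0.045,0.05,-1,1],[1,-0.045,0.05,-1,1],[1,-0.045,0.05,-1,1],[1,-0.045,0.05,-1,1],[1,-0.045,0.05,-1,1],[1,-0.045,0.05,-1,1]]]'
cat > w.py <<'E'
import sys
from h import *
im,d,P,C,K,m=look("wrist")
im=im[:,:,::-1].copy(); 
np.save("P.npy",P); cv2.imwrite("pics/raw.png",im)
for q in ["pull_grip","tape","hinge_cup"]:
    for r in manip.trace("wrist",q)[:2]:
        M=r["mask"]; pts=P[M]; print(q,round(r["confidence"],2),np.round(r["bbox"]),np.round(np.nanmedian(pts,0),4),np.round(np.nanmax(pts[:,2]),3))
        b=[int(x) for x in r["bbox"]]; cv2.rectangle(im,b[:2],b[2:],(0,0,255),1)
        if q=="pull_grip":
            cap=pts[pts[:,2]>np.nanmax(pts[:,2])-.006]; (cx,cy),wh,a=cv2.minAreaRect(cap[:,:2].astype(np.float32)*1000); print("cap",len(cap),cx,cy,wh,a, np.median(cap[:,2]))
        if q=="hinge_cup":
            (cx,cy),wh,a=cv2.minAreaRect(pts[~np.isnan(pts[:,0]),:2].astype(np.float32)*1000);print("cup rect",cx,cy,wh,a)
cv2.imwrite(sys.argv[1],im)
E
python3 w.py pics/w1.png; python3 rel.py 0.578 -0.109 0.2 83.5
```

```text
t: 2.2
eef_pos: [0.5596, -0.1343, 0.2097]
orientation: [-0.0, 0.758, 0.652, -0.001]
force: [0.4, 1.3, 0.4]
grip_width: 0.087
grip_force: 0.0
pull_grip 0.73 [320. 150. 371. 209.] [ 0.5753 -0.1204  0.0306] 0.08
cap 562 577.3303833007812 -110.68817901611328 (21.782453536987305, 27.655179977416992) 81.47952270507812 0.07733945054516922
tape 0.72 [301. 150. 370. 267.] [ 0.5701 -0.1816  0.0648] 0.09
hinge_cup 0.88 [369.  58. 404.  92.] [ 0.6495 -0.0299  0.0232] 0.026
cup rect 649.4950561523438 -29.941299438476562 (38.422847747802734, 39.340614318847656) 81.79025268554688
t 2.4 pos [ 0.5589 -0.1358  0.2101] toolx yaw 81.19 zaxis [-0. -0. -1.] F [ 0.7 -0.6  0.8] w 0.0873 gf 0.0
frac [0.118 0.059 0.04 ] twist -0.081
```

View pics/w1.png

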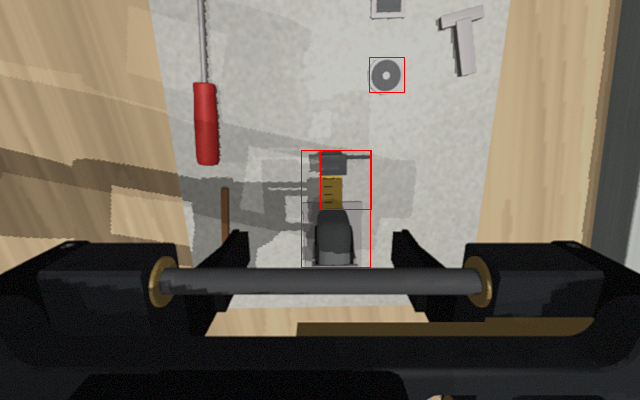

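The wrist picture shows the grip at (333,163), pointer reaching to (370,156), the cup at (386,75) and the case below the grip. Going down on the grip.

```bash
python3 -m handwheel '[[[0.11,0.057,0,-0.06,1],[0.11,0.057,0.15,-0.06,1],[0.11,0.057,0.3,-0.06,1],[0.11,0.057,0.45,-0.06,1],[0.11,0.057,0.55,-0.06,1],[0.11,0.057,0.62,-0.06,1],[0.11,0.057,0.67,-0.06,1],[0.11,0.057,0.7,-0.06,1],[0.11,0.057,0.7,-0.06,1],[0.11,0.057,0.7,-0.06,1]]]' 30
python3 rel.py 0.5773 -0.1107 0.035 83; python3 w.py pics/w2.png
```

```text
t: 3.4
eef_pos: [0.5785, -0.1093, 0.036]
orientation: [0.001, 0.749, 0.663, 0.0]
force: [-0.9, -0.3, -0.2]
grip_width: 0.0869
grip_force: 0.0
t 3.4 pos [ 0.5785 -0.1093  0.036 ] toolx yaw 83.04 zaxis [ 0.001 -0.    -1.   ] F [-0.9 -0.3 -0.2] w 0.0869 gf 0.0
frac [-0.006 -0.004  0.004] twist 0.001
pull_grip 0.94 [288. 231. 390. 325.] [ 0.578  -0.1041  0.05  ] 0.135
cap 19 582.0977783203125 -85.83170318603516 (1.945521354675293, 5.400190830230713) 74.9732666015625 0.1332512987038418
pull_grip 0.38 [263. 230. 388. 337.] [ 0.5758 -0.1181  0.0309] 0.14
cap 3 572.0648803710938 -83.18781280517578 (0.08919285982847214, 0.49423807859420776) 82.81442260742188 0.1404853278246297
tape 0.59 [265. 229. 388. 335.] [ 0.5759 -0.118   0.0309] 0.079
hinge_cup 0.81 [390.  55. 462. 131.] [ 0.6493 -0.0295  0.0232] 0.026
cup rect 650.01611328125 -30.450454711914062 (39.31926727294922, 41.212547302246094) 66.41402435302734
```

View pics/w2.png

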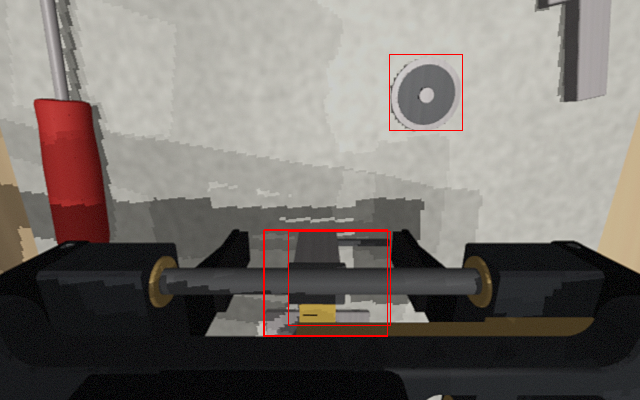

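The fingers straddle the grip at (316,265), with the pointer at (365,242) and the cup at (427,94). Closing now.

```bash
python3 -m handwheel '[[[0,0,0,0,-1],[0,0,0,0,-1],[0,0,0,0,-1],[0,0,0,0,-1],[0,0,0,0,-1],[0,0,0,0,-1],[0,0,0,0,-1]]]' 35
python3 rel.py 0.5773 -0.1107 0.035 83
```

```text
t: 4.3
eef_pos: [0.5778, -0.1087, 0.035]
orientation: [-0.0, 0.749, 0.663, -0.0]
force: [0.4, -0.9, -0.3]
grip_width: 0.039
grip_force: 0.0
t 4.3 pos [ 0.5778 -0.1087  0.035 ] toolx yaw 83.07 zaxis [-0.  0. -1.] F [ 0.4 -0.9 -0.3] w 0.039 gf 0.0
frac [-0.008 -0.001 -0.   ] twist 0.002
```

```bash
python3 -m handwheel '[[[0,0,0,0,-1],[0,0,0,0,-1],[0,0,0,0,-1],[0,0,0,0,-1],[0,0,0,0,-1],[0,0,0,0,-1],[0,0,0,0,-1]]]' 35
python3 rel.py 0.5773 -0.1107 0.035 83
```

```text
t: 5.0
eef_pos: [0.5768, -0.1086, 0.0348]
orientation: [-0.001, 0.749, 0.663, -0.001]
force: [-5.3, 0.9, 3.3]
grip_width: 0.0269
grip_force: 37.8
t 5.0 pos [ 0.5768 -0.1086  0.0348] toolx yaw 83.07 zaxis [-0.002  0.    -1.   ] F [-5.3  0.9  3.3] w 0.0269 gf 37.8
frac [-0.008  0.003 -0.001] twist 0.002
```

```bash
python3 -m handwheel '[[[0.0,0,0,0,-1],[0.01,0,0,0,-1],[0.03,0,0,0,-1],[0.06,0,0,0,-1],[0.09,0,0,0,-1],[0.12,0,0,0,-1],[0.15,0,0,0,-1],[0.17,0,0,0,-1],[0.19,0,0,0,-1],[0.2,0,0,0,-1],[0.2,0,0,0,-1]]]' 40
python3 rel.py 0.5773 -0.1107 0.035 83; python3 w.py pics/w3.png
```

```text
t: 6.1
eef_pos: [0.583, -0.0593, 0.0348]
orientation: [-0.0, 0.748, 0.663, -0.001]
force: [-5.7, -1.3, 2.9]
grip_width: 0.0268
grip_force: 42.6
t 6.1 pos [ 0.583  -0.0593  0.0348] toolx yaw 83.09 zaxis [-0.002 -0.001 -1.   ] F [-5.7 -1.3  2.9] w 0.0268 gf 42.6
frac [-0.207  0.002 -0.001] twist 0.003
pull_grip 0.56 [294. 231. 393. 323.] [ 0.5831 -0.0543  0.0555] 0.133
cap 15 585.6281127929688 -36.327308654785156 (1.5889711380004883, 3.684694766998291) 69.27669525146484 0.13208542642172522
tape 0.84 [291. 232. 392. 325.] [ 0.5832 -0.0544  0.0561] 0.133
hinge_cup 0.93 [388. 147. 456. 211.] [ 0.6494 -0.029   0.0231] 0.026
cup rect 649.617919921875 -30.144563674926758 (41.16230392456055, 40.19772720336914) 78.48065185546875
```

View pics/w3.png

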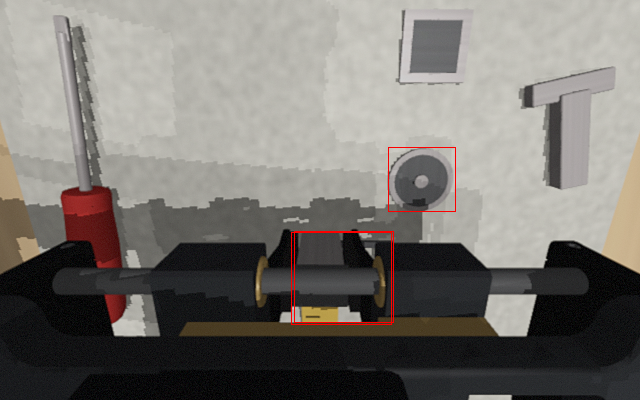

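The grip has followed the fingers: the cup is at (422,181), with the pointer tip showing beside the right finger near (395,240). Now I'll measure the pointer against the cup in the same view.

```bash
python3 - <<'E'
from h import *
P=np.load("P.npy"); S=manip.observe()
u=np.array([np.cos(np.radians(83.1)),np.sin(np.radians(83.1))]); n=np.array([u[1],-u[0]])
q=P[:,:,:2]-S["eef_pos"][:2]; a=q@u; b=q@n
im=cv2.imread("pics/raw.png"); z=P[:,:,2]
M=(z>.0245)&(z<.0315)&(b>.018)&(b<.045)&(abs(a)<.03)
v,uu=np.nonzero(M); print("pointer",M.sum(), uu.min() if len(uu) else 0,uu.max() if len(uu) else 0,v.min(),v.max(),np.percentile(a[M],[5,50,95]).round(4),np.percentile(b[M],[2,98]).round(4))
r=[r for r in manip.trace("wrist","hinge_cup")][0]["mask"]; r=r&~np.isnan(a)
print("cup along",np.percentile(a[r],[1,50,99]).round(4),"mid",(np.percentile(a[r],[1,99]).mean()).round(4),"across",np.percentile(b[r],[1,99]).mean().round(4))
cv2.imwrite("pics/c3.png",cv2.resize(im[140:270,280:480],None,fx=4,fy=4,interpolation=cv2.INTER_NEAREST))
E
```

```text
pointer 141 362 390 240 247 [-0.0039 -0.0008 -0.0001] [0.0273 0.044 ]
cup along [0.0184 0.0384 0.0567] mid 0.0376 across 0.0624
```

View pics/c3.png

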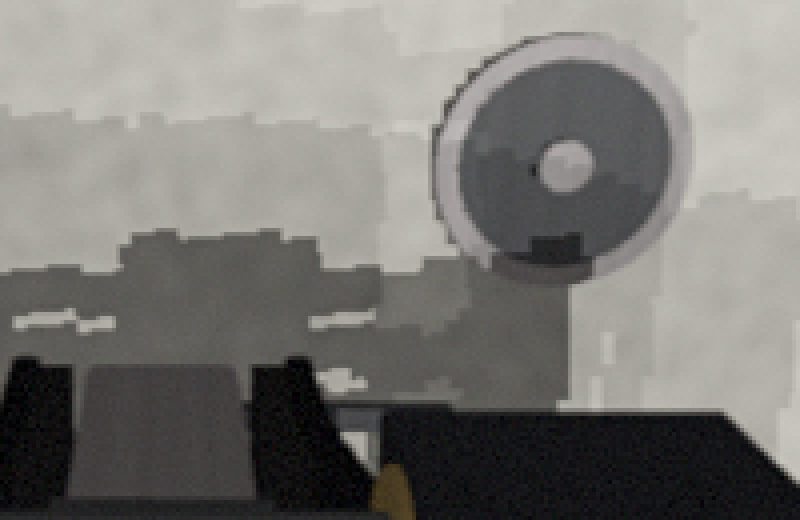

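```bash
python3 -m handwheel '[[[0.02,0,0,0,-1],[0.045,0,0,0,-1],[0.075,0,0,0,-1],[0.1,0,0,0,-1],[0.12,0,0,0,-1],[0.135,0,0,0,-1],[0.145,0,0,0,-1],[0.15,0,0,0,-1],[0.155,0,0,0,-1],[0.155,0,0,0,-1],[0.155,0,0,0,-1]]]' 40
cat > m.py <<'E'
from h import *
S=manip.observe(); print(S["t"],S["eef_pos"],S["force"],S["grip_width"])
u=np.array([np.cos(np.radians(83.1)),np.sin(np.radians(83.1))]); n=np.array([u[1],-u[0]])
outs=[]
for c in ["wrist","scene","side"]:
    im,d,P,C,K,m=look(c); q=P[:,:,:2]-S["eef_pos"][:2]; a=q@u; b=q@n; z=P[:,:,2]
    M=(z>.0235)&(z<.0325)&(b>.018)&(b<.042)&(abs(a)<.02)
    if M.sum(): print(c,"pointer",M.sum(),np.percentile(a[M],[2,50,98]).round(4))
    for r in manip.trace(c,"hinge_cup")[:1]:
        k=r["mask"]&~np.isnan(a); print(c,r["confidence"],"cup along",np.percentile(a[k],[1,50,99]).round(4),"across",np.percentile(b[k],[1,50,99]).round(4))
    k=(z>.068)&(z<.085)&(abs(a)<.02)&(abs(b)<.02)
    x,y=(290,150) if c=="scene" else (230,170)
    if c!="wrist": outs.append(cv2.resize(im[y:y+120,x:x+100,::-1],None,fx=4,fy=4,interpolation=cv2.INTER_CUBIC))
cv2.imwrite("pics/m.png",np.hstack(outs))
E
python3 m.py
```

```text
t: 7.45
eef_pos: [0.5879, -0.0213, 0.0348]
orientation: [-0.0, 0.749, 0.663, -0.001]
force: [-4.1, -4.5, 2.0]
grip_width: 0.0271
grip_force: 42.6
7.45 [ 0.58785747 -0.02133757  0.03479889] [-4.08053729 -4.49515592  2.02050143] 0.027061957074430144
wrist pointer 130 [-0.0046 -0.0012 -0.0002]
wrist 0.56 cup along [-0.0045  0.006   0.0372] across [0.0331 0.0617 0.0817]
scene pointer 27 [-0.0032 -0.001   0.0006]
scene 0.69 cup along [-0.0176  0.0005  0.018 ] across [0.0477 0.0639 0.0807]
side 0.51 cup along [-0.014   0.0028  0.0175] across [0.0432 0.0644 0.0845]
```

View pics/m.png

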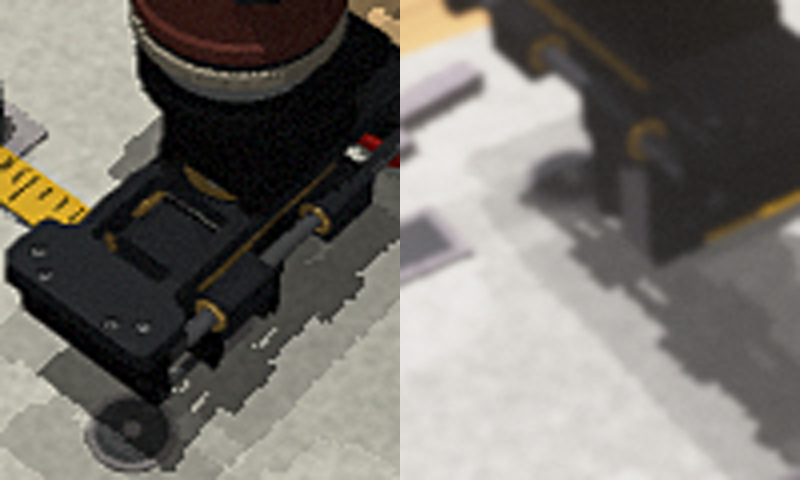

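The scene crop shows the cup at (130,435) directly beside the grip's pointer line; about 1 mm is missing. I'll add it and hold.

```bash
python3 -m handwheel '[[[0.004,0,0,0,-1],[0.004,0,0,0,-1],[0.004,0,0,0,-1],[0.004,0,0,0,-1],[0.004,0,0,0,-1],[0.004,0,0,0,-1],[0.004,0,0,0,-1],[0.004,0,0,0,-1],[0.004,0,0,0,-1],[0.004,0,0,0,-1],[0.004,0,0,0,-1],[0.004,0,0,0,-1]]]' 40
python3 -m handwheel '[[[0,0,0,0,-1],[0,0,0,0,-1],[0,0,0,0,-1],[0,0,0,0,-1],[0,0,0,0,-1],[0,0,0,0,-1],[0,0,0,0,-1],[0,0,0,0,-1]]]' 40
python3 rel.py 0.5768 -0.1086 0.0348 83.1
```

```text
t: 8.95
eef_pos: [0.588, -0.0204, 0.0348]
orientation: [-0.0, 0.749, 0.663, -0.001]
force: [-4.1, -2.9, 2.6]
grip_width: 0.0267
grip_force: 42.6
t: 9.75
eef_pos: [0.588, -0.0204, 0.0348]
orientation: [-0.0, 0.749, 0.663, -0.001]
force: [-4.1, -3.6, 1.6]
grip_width: 0.0271
grip_force: 42.6
t 9.75 pos [ 0.588  -0.0204  0.0348] toolx yaw 83.07 zaxis [-0.001 -0.001 -1.   ] F [-4.1 -3.6  1.6] w 0.0271 gf 42.6
frac [-0.356 -0.002  0.001] twist -0.001
```

```bash
python3 -m handwheel '[[[-0.01,0,0,0,-1],[-0.03,0,0,0,-1],[-0.055,0,0,0,-1],[-0.08,0,0,0,-1],[-0.105,0,0,0,-1],[-0.13,0,0,0,-1],[-0.155,0,0,0,-1],[-0.18,0,0,0,-1],[-0.205,0,0,0,-1],[-0.23,0,0,0,-1],[-0.25,0,0,0,-1],[-0.265,0,0,0,-1]]]' 40
python3 -m handwheel '[[[-0.015,0,0,0,-1],[-0.03,0,0,0,-1],[-0.045,0,0,0,-1],[-0.06,0,0,0,-1],[-0.07,0,0,0,-1],[-0.08,0,0,0,-1],[-0.088,0,0,0,-1],[-0.092,0,0,0,-1],[-0.094,0,0,0,-1],[-0.094,0,0,0,-1],[-0.094,0,0,0,-1]]]' 40
python3 rel.py 0.5768 -0.1086 0.0348 83.1
```

```text
t: 10.95
eef_pos: [0.5797, -0.0862, 0.0348]
orientation: [-0.001, 0.749, 0.663, -0.001]
force: [-5.1, -1.9, 3.4]
grip_width: 0.0268
grip_force: 42.6
t: 12.05
eef_pos: [0.5768, -0.1086, 0.0348]
orientation: [-0.001, 0.749, 0.663, -0.001]
force: [-5.2, 0.6, 4.5]
grip_width: 0.0269
grip_force: 42.5
t 12.05 pos [ 0.5768 -0.1086  0.0348] toolx yaw 83.07 zaxis [-0.002  0.001 -1.   ] F [-5.2  0.6  4.5] w 0.0269 gf 42.5
frac [ 0. -0.  0.] twist -0.001
```

```bash
python3 -m handwheel '[[[-0.004,0,0,0,-1],[-0.006,0,0,0,-1],[-0.006,0,0,0,-1],[-0.006,0,0,0,-1]]]' 40
python3 rel.py 0.5768 -0.1086 0.0348 83.1
```

```text
t: 12.45
eef_pos: [0.5768, -0.1086, 0.0348]
orientation: [-0.002, 0.749, 0.663, 0.0]
force: [-5.0, 6.7, 3.5]
grip_width: 0.0268
grip_force: 42.5
t 12.45 pos [ 0.5768 -0.1086  0.0348] toolx yaw 83.07 zaxis [-0.002  0.003 -1.   ] F [-5.   6.7  3.5] w 0.0268 gf 42.5
frac [ 0. -0.  0.] twist -0.001
```

The push meets the stop (6.7 N, no motion), so the blade is fully home. Opening, then rising.

```bash
python3 -m handwheel '[[[0.004,0,0,0,0],[0.004,0,0,0,0.3],[0.004,0,0,0,1],[0.004,0,0,0,1],[0.004,0,0,0,1],[0.004,0,0,0,1],[0.004,0,0,0,1],[0.004,0,0,0,1],[0.004,0,0,0,1],[0.004,0,0,0,1],[0.004,0,0,0,1],[0.004,0,0,0,1]]]'
python3 rel.py 0.5768 -0.1086 0.0348 83.1
```

```text
t: 13.65
eef_pos: [0.5778, -0.1092, 0.035]
orientation: [-0.0, 0.749, 0.663, 0.0]
force: [0.2, 0.1, 0.3]
grip_width: 0.0871
grip_force: 0.0
t 13.65 pos [ 0.5778 -0.1092  0.035 ] toolx yaw 83.07 zaxis [ 0.  0. -1.] F [0.2 0.1 0.3] w 0.0871 gf 0.0
frac [ 0.002 -0.004  0.001] twist -0.001
```

```bash
python3 -m handwheel '[[[0,0,-0.05,0,1],[0,0,-0.15,0,1],[0,0,-0.3,0,1],[0,0,-0.45,0,1],[0,0,-0.6,0,1],[0,0,-0.7,0,1],[0,0,-0.7,0,1],[0,0,-0.7,0,1]]]'
python3 w.py pics/w5.png
```

```text
t: 14.45
eef_pos: [0.5782, -0.1094, 0.2114]
orientation: [0.001, 0.749, 0.663, 0.001]
force: [-0.7, 0.3, -0.2]
grip_width: 0.0867
grip_force: 0.0
pull_grip 0.96 [306. 172. 356. 231.] [ 0.5756 -0.1176  0.0318] 0.079
cap 551 577.4688110351562 -111.02859497070312 (22.20993423461914, 27.603395462036133) 82.54606628417969 0.07733372666713384
pull_grip 0.25 [354.  83. 394. 122.] [ 0.6498 -0.0295  0.0232] 0.026
cap 1004 649.7083740234375 -29.629661560058594 (39.22597885131836, 39.535404205322266) 56.6749267578125 0.02318042614405208
tape 0.73 [290. 172. 352. 303.] [ 0.5721 -0.1751  0.0535] 0.3
hinge_cup 0.64 [355.  84. 390. 121.] [ 0.6497 -0.0299  0.0232] 0.026
cup rect 649.9322509765625 -30.330665588378906 (38.561458587646484, 38.293296813964844) 36.32870101928711
```

The cap is back at its starting position to within 0.4 mm, and the robot is clear.

```bash
python3 -c "from rig import manip; print(manip.hand_in())"
```

```text
the job is handed in; nothing more can be done
None
```

I pulled the blade out about 89 mm, which put the pointer level with the middle of the hinge cup to within about 1 mm by camera. I held it there for over 2 s, guided it back to its stop without a snap, let go and handed the job in; no verdict was shown.

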